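Change the platen roller of the label printer

ROBOT

A 7-joint arm with a two-finger parallel gripper is mounted at the origin on a cart in front of the work surface, level with it; the furniture and walls round the work are solid. World frame = base frame: x ahead of the robot, y to its left, z up, the work surface at z = 0. Lengths are in mm, angles in rad, forces in N, time in s.
With the tool pointing down it reaches from about 400 to 875 mm from the base axis. Payload 4.4 kg.
Tool frame: the origin (TCP) lies between the finger pads; the fingertips stand 22 mm ahead of it and the grasp point (between the pads) lies 3 mm ahead of it; z points along the fingers, y is the line along which they close (so a half turn about z gives the same grasp; the last joint's range is limited). The gripper opens to 85 mm and grips with 20 to 120 N. Pads are 22 mm wide; open, the fingers measure 114 mm over their backs; the gripper's body (76 mm by 85 mm) begins 54 mm behind the grasp point. The pads swing forward as they close: fully open they stand 13 mm farther back than shut.
Start: joints at [-1.258, 0.628, 0.038, 1.517, -0.027, 0.996, -0.02], TCP at [240.352, 603.944, 253.313] pointing down, gripper open.
Joint ranges: [-3.06, 3.06], [-0.37, 2.12], [-1.25, 1.32], [0.18, 2.47], [-1.1, 4.24], [0.23, 1.98], [-2.94, 2.94]. Speed limits (rad/s): [2.57, 2.57, 3.14, 3.14, 3.14, 3.14, 3.14].

INTERFACE

Orientations are given as [roll, pitch, yaw] about the fixed x, y, z axes, in that order (R = Rz(yaw) Ry(pitch) Rx(roll)).
In Python, from cell import ctrl gives the robot as it stands.
- The arm moves only by the tool step_arm, never from a script. Its argument "plan" is a list of rows, each an object of numbers: "dx", "dy", "dz": the shift along the tool's x, y, z scaled (see below); "ax", "ay", "az": the turn, a rotation vector about the tool's x, y, z scaled (see below); "gripper": the opening, from 0 (shut) to 1 (fully open). A call has 1 to 20 rows; each row shifts and turns the commanded pose from where the row before left it, along the tool's axes as they then stand; what a row does not reach is not made up. The controller multiplies each number of a shift by 0.3 m and each number of a turn by 90 degrees. A row lasts 1/8 s, in which the tool goes at most 62.5 mm and 10.7 degrees, less where a joint would pass 70% of its speed; a pose out of reach is approached as far as the arm can. A call with a number of a shift or a turn outside -1 to 1 is refused whole. A call with a gripper value outside its range is refused whole. The fingers move at their own pace and stop on an object; the grip force is fixed at half the most. Time passes only in rows, so rows that do not move let the fingers close. It gives the time, the measured TCP pose, the force, the opening and the grip force at its end, in the units of the state.
- ctrl.read_state(): the state, without advancing time (a new reading comes with each control period).
- ctrl.get_image(name): name is "scene" or "side" or "wrist"; returns a dict with "color" (480x640x3 uint8, red, green, blue), "range_z" (480x640 float32, mm along the optical axis (not along the pixel's ray), 0 where there is no reading), "fx", "fy", "cx", "cy" (pixels), "T" (4x4, takes a point from camera to world coordinates); the wrist camera has in their place "T_tool_cam" (4x4, takes a point from camera to tool coordinates, whose origin is the TCP and whose axes are the flange's). Camera axes: x right, y down, z forward; pixel columns grow to the right and rows downward; lengths in mm; the calibration is good to about 2 mm. A picture is of the moment at which its call begins: read the wrist's pose just before it.
- ctrl.finish_job(): hands the job in; it is judged then, once.
The state is a dict: "clock": time; "qpos": joint angles; "qd": joint speeds; "tau": joint torques, N m; "eef_pos": TCP position; "tool_rot": TCP orientation; "force": force on the tool from outside, world axes, zero at the start; "torque": the same for the moment, N m; "width": finger opening in mm; "gripper_force": force on a finger pad.
Only numpy, scipy, OpenCV 4.12 (cv2) and the standard library are available. Lean on these libraries where they do the work, as an engineer would, in place of code of your own. Each camera call takes 0.05 s, during which the arm holds its last target. There are 200 camera calls.

TASK

The platen roller of the open label printer is worn. Pull it up out of its two spring clips and lay it in the empty carton, then snap the new roller that lies on the desk down into the clips until both ends are fully home, with its gear on the side of the printer's drive gear, and close the printer's cover. Leave the other things on the desk standing where they are.

Things in the scene. Friction and masses are not known exactly. Their poses are not given: they have to be found in the camera images.
- printer: label printer, fixed, grey case 200 x 200 mm, cover open at the rear; origin at the centre of its underside, x to its rear, y to the left seen from its front. Walls 84 mm high. Its roller bay is open from x -0.092 to 0.011, y -0.092 to 0.092, floor 26 mm high; the label roll behind is 92 mm high. White drive gear at y +0.067; dark cheek at y -0.0735 with a 14 mm slot for the plain shaft end
- seat (a point): point in the printer at x -0.035, y 0, z 0.066 of its frame, axes as the printer's: where the middle of a roller lies when it is snapped home, its axis along y
- worn_roller: worn platen roller, snapped in the clips at the start. Black rubber 20 mm in diameter and 84 mm long; at each end a white bearing 15 mm in diameter, 18 mm long (the clips grasp these); then at one end a white gear 20 mm in diameter, at the other a 6 mm steel shaft end; 154 mm overall, about 60 g. Origin on the axis at mid rubber; y along the axis toward the gear (gear centre at y = 0.0665)
- new_roller: new platen roller, of the same shape, size and axes as the worn one; lies on the desk (axis 10 mm high), its gear pointing any way. An eraser and a battery lie on either side of it, no nearer than 36 mm to its axis
- new_roller_gear (a point): middle of the new roller's gear, on the axis, 66.5 mm from the roller's origin
- carton: empty open kraft cardboard carton, fixed, 102 x 192 mm outside, 30 mm high, walls 3 mm, floor 5 mm at most; a short flap folded outward at each end (to 40 mm high, 214 mm over both); origin at the centre of its underside, y along its length
- cover (a joint): angle of the printer's cover (rad): 0 closed, stands open leaning back at 1.7 to 1.85. The hinge has friction and a damper: near upright the cover stays where it is left; pushed below about 0.9 it sinks shut by its own weight within about two seconds
- cover_tab (a point): on the black finger tab at the middle of the cover's front edge, uppermost while the cover is open: 54 mm wide along the printer's y, 10 mm thick, projecting 25 mm from the edge; the point lies at mid thickness, 6 mm below the tab's tip. The cover itself is 12 mm thick; while it is open its outer face looks away from the bay, to the printer's +x
- cover_hinge (a point): on the cover's hinge line, which runs along the printer's y; the tab point swings about it at a radius of 0.213 m; the cover's outer face lies 13 mm outward of the plane through this line
- eraser: bystander: eraser 22 x 55 x 12 mm lying beside the new roller; origin at the centre of its underside, y along its length
- battery: bystander: battery 26 mm in diameter and 48 mm high, standing beside the new roller; origin at the centre of its underside
- stapler: bystander: stapler 38 x 165 x 50 mm; origin at the centre of its underside, y along its length
- sticky_pad: bystander: pad of notes 62 x 62 x 12 mm; origin at the centre of its underside
- clip_left (a point): bearing centre of the left white C-shaped spring clip (printer x -0.035, y +0.051, z 0.066), 8 mm wide along y. Two springy jaws open upward: flared mouth 25 mm wide at z 0.082, throat 11 mm at z 0.072; a bearing pressed straight down spreads them and snaps in. Both clips together take about 12 N to push a roller in and as much to pull it out
- clip_right (a point): the same for the right clip, at y -0.051
- lint_roller: bystander: lint roller standing on end on its white roll, black handle up, 48 mm in diameter and 216 mm high, 90 g, easily knocked over; origin at the centre of its underside, z up
- pen: bystander: pen 10 x 140 x 12 mm; origin at the centre of its underside, y along its length

How it is judged:
By the outcome, as a careful person would: the job done as asked, in the order asked, and still so for the second after the job is handed in, with the robot touching nothing.
It also fails if it takes over 70 s, if anything falls off the work surface, if the arm or the gripper's body presses on something with over 40 N, if the wrist force passes 120 N, or if a joint passes its speed limit or range.

## Working session

There is one attempt and no reset: what is moved stays moved. The work goes in short steps, Python scripts to look and compute and a tool call to move; the robot and the scene stay as the last step left them, time stands still between calls to the robot, and variables do not carry over. Pictures are saved under pics/ and viewed, at most 10 in all, crops included, and the job is handed in when it is done.

Besides the shell and the picture viewer there is one more tool, called after "Call:" by a JSON object that holds its "api" and its "payload", one argument or row to a line. step_arm: Moves the arm, as the interface text tells. Shifts and turns lie within -1 to 1; 1 stands for 0.3 m of shift or 90 degrees of turn. Its arguments: {"type":"object","properties":{"plan":{"type":"array"}},"required":["plan"]}

```bash
mkdir -p pics; ls; python3 - <<'E'
from cell import ctrl
import cv2,numpy as np
s=ctrl.read_state();print({k:np.round(v,3).tolist() for k,v in s.items()})
for n in ["scene","side"]:
    d=ctrl.get_image(n);cv2.imwrite(f"pics/{n}0.png",d["color"][:,:,::-1])
    np.savez(f"{n}0.npz",**d);print(n,d["fx"],d["cx"],d["cy"],np.round(d["T"],3).tolist())
E
```

```text
pics
{'clock': 0.0, 'qpos': [-1.258, 0.629, 0.038, 1.518, -0.027, 0.996, -0.02], 'qd': [-0.001, -0.001, -0.0, -0.001, -0.001, -0.001, -0.001], 'tau': [-0.0, -56.34, 1.226, -19.345, 0.011, 0.01, -0.0], 'eef_pos': [240.095, 603.418, 252.4], 'tool_rot': [-3.14, 0.0, 2.763], 'force': [0.142, 0.207, 1.036], 'torque': [0.003, 0.061, -0.01], 'gripper_force': 0.0, 'width': 85.137}
scene 619.4813503995707 329.5198998726049 239.20605694983837 [[-0.613, -0.554, 0.563, -346.636], [-0.79, 0.432, -0.435, 752.34], [-0.002, -0.712, -0.703, 1120.436], [0.0, 0.0, 0.0, 1.0]]
side 539.6262041555775 311.2137506428744 236.37859353935326 [[-0.998, -0.019, 0.065, 352.765], [-0.064, 0.58, -0.812, 1399.202], [-0.022, -0.815, -0.58, 1007.776], [0.0, 0.0, 0.0, 1.0]]
```

View pics/scene0.png

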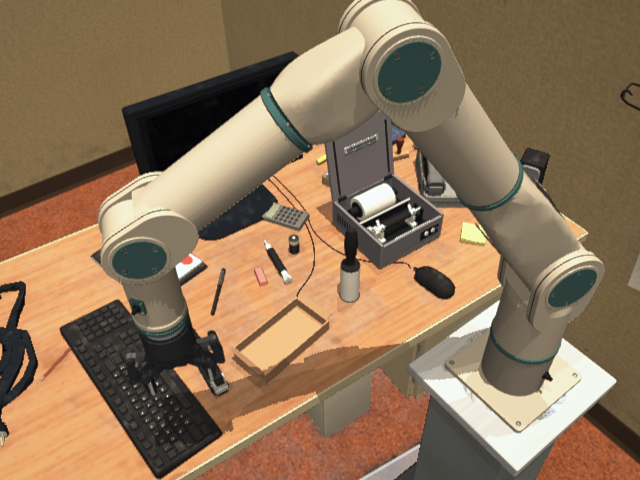

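View pics/side0.png

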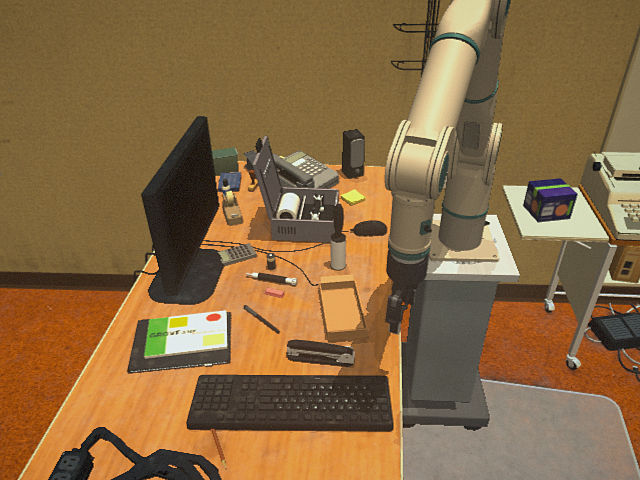

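The scene view shows the printer around (385,215), the new roller at (277,262), the carton at (283,340) and the lint roller at (349,270). In the side view the cover is at (265,170), the new roller at (271,279), the carton at (343,308) and the lint roller at (338,245).

```bash
cat > h.py <<'E'
import numpy as np,cv2
def cloud(d,T=None):
    T=d["T"] if T is None else T
    z=d["range_z"].astype(float);v,u=np.mgrid[:480,:640]
    P=np.stack([(u-d["cx"])/d["fx"]*z,(v-d["cy"])/d["fy"]*z,z,np.ones_like(z)],-1)@np.asarray(T).T
    P=P[...,:3];P[z==0]=np.nan
    return P
def rect(p):
    c,s,a=cv2.minAreaRect(p[:,:2].astype(np.float32));return np.round(c,1),np.round(s,1),round(a,1)
E
python3 - <<'E'
from h import *
for n,boxes in [("scene",dict(printer=(325,160,445,265),carton=(230,295,335,380),roller=(262,238,293,285),lint=(335,225,362,303),battery=(286,232,301,256),eraser=(253,263,270,288))),
  ("side",dict(printer=(255,130,345,245),carton=(315,272,370,345),roller=(243,270,300,288),lint=(328,203,347,272),battery=(264,252,277,270),eraser=(263,287,285,298)))]:
    d=np.load(n+"0.npz");P=cloud(d)
    for k,(a,b,c,e) in boxes.items():
        p=P[b:e,a:c].reshape(-1,3);p=p[np.isfinite(p[:,0])]
        def r(lo,hi,t):
            q=p[(p[:,2]>lo)&(p[:,2]<hi)]
            if len(q)>5: print(n,k,t,len(q),*rect(q),"med",np.round(np.median(q,0),1))
        if k=="printer": r(80,88,"rim"); r(30,88,"case"); r(110,400,"cover"); q=p[p[:,2]>250]; print("zmax",np.nanmax(p[:,2]), q[np.argsort(-q[:,2])[:5]])
        elif k=="carton": r(24,44,"rim"); r(-3,8,"floor")
        elif k=="lint": r(20,240,"all"); print(np.nanmax(p[:,2]))
        else: r(5,60,"all"); r(13,60,"top")
E
```

```text
scene printer rim 959 [ 481.1 -123.9] [306.5 204.5] 85.9 med [524.5 -91.6  83.5]
scene printer case 5603 [ 516. -119.] [314.2 361.1] 63.2 med [492.2 -84.7  64.5]
scene printer cover 1762 [525.9  20.5] [139.2 400.4] 35.5 med [588.8 -16.5 146.3]
zmax 645.3569811038733 [[ 58.19297799 259.30853033 645.3569811 ]
 [ 58.3077883  257.23869448 644.31506027]
 [ 60.78786734 258.08274462 643.22108191]
 [ 62.46021485 259.91678902 643.07795167]
 [ 58.12950023 257.14903302 642.81115617]]
scene carton rim 911 [360.3 338.4] [107.  217.5] 8.9 med [362.1 314.9  30.7]
scene carton floor 6097 [381.  333.3] [246.1 236.9] 52.0 med [367.9 333.3   0.6]
scene roller all 442 [567.9 207.8] [ 73.9 154. ] 53.8 med [556.  218.1  16.2]
scene roller top 314 [560.  212.6] [ 71.3 134.6] 52.7 med [563.1 215.4  17.7]
scene lint all 1231 [447.5  74.1] [ 54.3 241.8] 52.0 med [368.2 142.7  99. ]
216.6033273380341
scene battery all 172 [582.9 139.1] [24.5 73.9] 35.2 med [566.9 158.2  33.8]
scene battery top 148 [570.7 156.8] [23.9 30.8] 52.7 med [567.4 157.9  38. ]
scene eraser all 135 [545.7 272.2] [34.  65.1] 56.1 med [54
[... 589 characters left out ...]

side carton rim 539 [357.5 356. ] [103.1 261.1] 9.4 med [365.1 256.4  32.2]
side carton floor 2868 [361.9 308. ] [158.1 293.1] 0.5 med [358.6 326.3   2.8]
side roller all 338 [568.1 208.3] [165.   76.2] 2.4 med [559.8 218.7  16.4]
side roller top 224 [567.1 216.1] [ 23.4 152.5] 78.5 med [559.3 218.5  18.7]
side lint all 943 [390.1  -5.5] [ 44.6 339.9] 5.0 med [381.2 145.2  84. ]
222.09746009100695
side battery all 145 [581.5 126.8] [36.5 92.6] 5.8 med [572.4 160.6  31.3]
side battery top 119 [572.1 153.4] [31.7 25.3] 75.6 med [571.6 160.9  37.3]
side eraser all 130 [553.  268.7] [58.9 46. ] 8.0 med [549.  274.4  11.6]
side eraser top 51 [548.4 272.8] [18.1 49.6] 72.1 med [544.3 273.1  14.4]
```

```bash
python3 - <<'E'
from h import *
for n,(a,b,c,e) in [("scene",(325,130,445,265)),("side",(245,130,345,245))]:
    d=np.load(n+"0.npz");P=cloud(d);p=P[b:e,a:c].reshape(-1,3)
    m=(np.hypot(p[:,0]-500,p[:,1]+90)<200)
    r=p[m&(abs(p[:,2]-84)<3)&(np.hypot(p[:,0]-500,p[:,1]+90)<150)];print(n,"rim",rect(r))
    w=p[m&(p[:,2]>25)&(p[:,2]<75)];print(n,"all",rect(w))
    k=p[m&(p[:,2]>150)&(p[:,2]<310)]; print("cover",rect(k))
    for z in (150,200,250,290):
        q=k[abs(k[:,2]-z)<8]; print(z,q.min(0).round(),q.max(0).round(),np.round(np.polyfit(q[:,1],q[:,0],1),3)) if len(q)>5 else 0
a=cv2.imread("pics/scene0.png")[130:270,320:450];b=cv2.imread("pics/scene0.png")[230:300,245:310]
o=np.zeros((560,800,3),np.uint8);o[:560,:520]=cv2.resize(a,(520,560),interpolation=cv2.INTER_CUBIC);o[:280,520:780]=cv2.resize(b,(260,280),interpolation=cv2.INTER_CUBIC)
c=cv2.imread("pics/side0.png")[265:295,235:305];o[300:420,520:800]=cv2.resize(c,(280,120),interpolation=cv2.INTER_CUBIC)
cv2.imwrite("pics/crop.png",o)
E
```

```text
scene rim (array([ 482.7, -104.1]), array([267.7, 202.8]), 85.7)
scene all (array([ 479.9, -125.3]), array([309.4, 204.4]), 87.4)
cover (array([599.9, -79.9]), array([205.1,  31.5]), 85.3)
150 [ 582. -182.  150.] [602.  22. 158.] [4.3000e-02 5.9636e+02]
200 [ 590. -179.  192.] [615.  22. 208.] [4.40000e-02 6.04829e+02]
250 [605. -89. 242.] [620.  20. 252.] [3.60000e-02 6.13022e+02]
side rim (array([ 484. , -103.6]), array([269.1, 195.5]), 86.0)
side all (array([ 480.4, -126. ]), array([317.7, 201.6]), 86.2)
cover (array([609.9, -77.7]), array([209.2,  42.6]), 87.0)
150 [ 584. -178.  150.] [607.  24. 157.] [6.40000e-02 5.96638e+02]
200 [ 594. -175.  192.] [617.  21. 207.] [6.40000e-02 6.05108e+02]
250 [ 603. -180.  242.] [625.  24. 258.] [6.10000e-02 6.15238e+02]
290 [ 617. -113.  282.] [632. -51. 298.] [6.40000e-02 6.25979e+02]
```

View pics/crop.png

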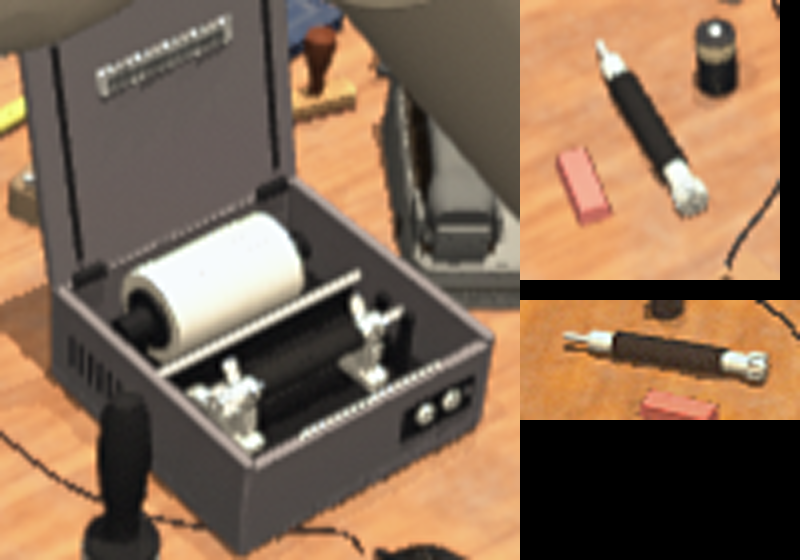

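In the crop, the new roller's gear is at its lower-right end (toward the robot, low x), with the shaft at the far end. The printer's y+ side is the robot's left. Next I move over the printer.

Call:
{"api": "step_arm", "payload": {
  "plan": [
    {"az": 0.1, "dz": -0.035},
    {"az": 0.1, "dz": -0.035},
    {"az": 0.1, "dz": -0.035},
    {"az": 0.1, "dz": -0.035},
    {"az": 0.1, "dz": -0.035},
    {"az": 0.1, "dz": -0.035},
    {"az": 0.1, "dz": -0.035},
    {"az": 0.1, "dz": -0.035}
  ]
}}

```text
invalid input
```

Call:
{"api": "step_arm", "payload": {
  "plan": [
    {"dx": -0.1, "dy": 0.04, "gripper": 0.6},
    {"dx": -0.16, "dy": 0.06},
    {"dx": -0.16, "dy": 0.06},
    {"dx": -0.16, "dy": 0.06},
    {"dx": -0.16, "dy": 0.06},
    {"dx": -0.16, "dy": 0.06},
    {"dx": -0.16, "dy": 0.06},
    {"dx": -0.16, "dy": 0.06},
    {"dx": -0.16, "dy": 0.06},
    {"dx": -0.16, "dy": 0.06},
    {"dx": -0.16, "dy": 0.06},
    {"dx": -0.16, "dy": 0.06},
    {"dx": -0.16, "dy": 0.06},
    {"dx": -0.16, "dy": 0.06},
    {"dx": -0.06, "dy": 0.02},
    {"gripper": 0.6}
  ]
}}

```text
invalid input
```

```bash
cat >> h.py <<'E'
from scipy.spatial.transform import Rotation as Ro
def pose(s):
    M=np.eye(4);M[:3,:3]=Ro.from_euler("xyz",s["tool_rot"]).as_matrix();M[:3,3]=s["eef_pos"];return M
def wrist(ctrl,name):
    s=ctrl.read_state();d=ctrl.get_image("wrist");cv2.imwrite(f"pics/{name}.png",d["color"][:,:,::-1])
    T=pose(s)@d["T_tool_cam"];P=cloud(d,T);np.savez(name+".npz",P=P,T=T,**d);return s,d,P
def togo(s,xyz):
    v=pose(s)[:3,:3].T@(np.array(xyz)-s["eef_pos"]);print("togo mm",v.round(1),"units",(v/300).round(3))
E
python3 - <<'E'
from h import *
from cell import ctrl
s,d,P=wrist(ctrl,"w1");print(s["eef_pos"],s["tool_rot"],s["width"],s["clock"]);print(d["T_tool_cam"].round(2),d["fx"])
p=P.reshape(-1,3);r=p[abs(p[:,2]-84)<3];print(len(r),rect(r))
E
```

```text
[240.16312657 603.43790828 252.47957941] [-3.13987075e+00  2.34159413e-05  2.76273883e+00] 85.3359423516551 0.1
[[   0.     -0.96   -0.26   67.1 ]
 [   1.      0.      0.     -1.31]
 [   0.     -0.26    0.96 -120.64]
 [   0.      0.      0.      1.  ]] 358.1657435940995
0 (array([0., 0.]), array([0., 0.]), 0.0)
```

View pics/w1.png

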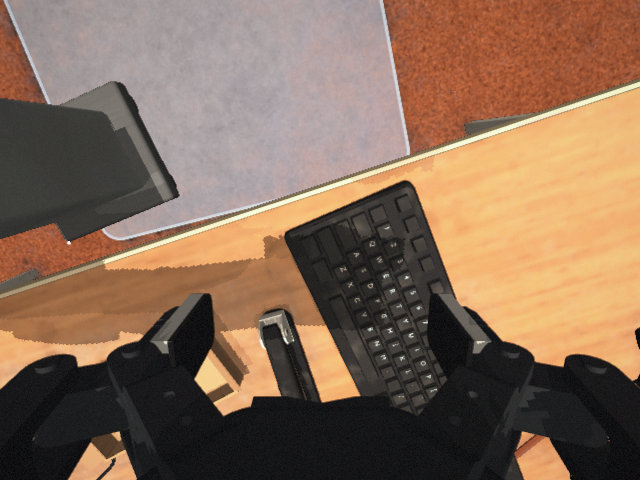

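The arm did not move, and the picture only shows the desk at the start pose (keyboard at (370,300), carton edge at (215,370)). The rows probably need every key.

Call:
{"api": "step_arm", "payload": {
  "plan": [
    {"dx": 0, "dy": 0, "dz": -0.035, "ax": 0, "ay": 0, "az": 0.1, "gripper": 0.6},
    {"dx": 0, "dy": 0, "dz": -0.035, "ax": 0, "ay": 0, "az": 0.1, "gripper": 0.6},
    {"dx": 0, "dy": 0, "dz": -0.035, "ax": 0, "ay": 0, "az": 0.1, "gripper": 0.6},
    {"dx": 0, "dy": 0, "dz": -0.035, "ax": 0, "ay": 0, "az": 0.1, "gripper": 0.6},
    {"dx": 0, "dy": 0, "dz": -0.035, "ax": 0, "ay": 0, "az": 0.1, "gripper": 0.6},
    {"dx": 0, "dy": 0, "dz": -0.035, "ax": 0, "ay": 0, "az": 0.1, "gripper": 0.6},
    {"dx": 0, "dy": 0, "dz": -0.035, "ax": 0, "ay": 0, "az": 0.1, "gripper": 0.6},
    {"dx": 0, "dy": 0, "dz": -0.035, "ax": 0, "ay": 0, "az": 0.1, "gripper": 0.6}
  ]
}}

```text
clock: 1.15
eef_pos: [240.1, 603.7, 337.2]
tool_rot: [-3.141, 0.001, 1.501]
force: [0.0, -0.3, -0.7]
width: 51.2
gripper_force: 0.0
```

Call:
{"api": "step_arm", "payload": {
  "plan": [
    {"dx": -0.1, "dy": 0.04, "dz": 0, "ax": 0, "ay": 0, "az": 0, "gripper": 0.6},
    {"dx": -0.16, "dy": 0.06, "dz": 0, "ax": 0, "ay": 0, "az": 0, "gripper": 0.6},
    {"dx": -0.16, "dy": 0.06, "dz": 0, "ax": 0, "ay": 0, "az": 0, "gripper": 0.6},
    {"dx": -0.16, "dy": 0.06, "dz": 0, "ax": 0, "ay": 0, "az": 0, "gripper": 0.6},
    {"dx": -0.16, "dy": 0.06, "dz": 0, "ax": 0, "ay": 0, "az": 0, "gripper": 0.6},
    {"dx": -0.16, "dy": 0.06, "dz": 0, "ax": 0, "ay": 0, "az": 0, "gripper": 0.6},
    {"dx": -0.16, "dy": 0.06, "dz": 0, "ax": 0, "ay": 0, "az": 0, "gripper": 0.6},
    {"dx": -0.16, "dy": 0.06, "dz": 0, "ax": 0, "ay": 0, "az": 0, "gripper": 0.6},
    {"dx": -0.16, "dy": 0.06, "dz": 0, "ax": 0, "ay": 0, "az": 0, "gripper": 0.6},
    {"dx": -0.16, "dy": 0.06, "dz": 0, "ax": 0, "ay": 0, "az": 0, "gripper": 0.6},
    {"dx": -0.16, "dy": 0.06, "dz": 0, "ax": 0, "ay": 0, "az": 0, "gripper": 0.6},
    {"dx": -0.16, "dy": 0.06, "dz": 0, "ax": 0, "ay": 0, "az": 0, "gripper": 0.6},
    {"dx": -0.16, "dy": 0.06, "dz": 0, "ax": 0, "ay": 0, "az": 0, "gripper": 0.6},
    {"dx": -0.16, "dy": 0.06, "dz": 0, "ax": 0, "ay": 0, "az": 0, "gripper": 0.6},
    {"dx": -0.06, "dy": 0.02, "dz": 0, "ax": 0, "ay": 0, "az": 0, "gripper": 0.6}
  ]
}}

```text
clock: 3.02
eef_pos: [448.6, -86.2, 337.4]
tool_rot: [3.141, 0.001, 1.502]
force: [0.2, 0.3, -0.6]
width: 51.5
gripper_force: 0.0
```

```bash
python3 - <<'E'
from h import *
from cell import ctrl
s,d,P=wrist(ctrl,"w2");print(s["eef_pos"],s["tool_rot"],s["clock"],s["qpos"].round(2) if hasattr(s["qpos"],"round") else s["qpos"])
p=P.reshape(-1,3);r=p[abs(p[:,2]-84)<3];print(len(r),rect(r))
E
```

```text
[448.60488325 -86.24182098 337.39341311] [3.14104197e+00 1.39675536e-03 1.50156257e+00] 3.025 [-0.39  0.3   0.68  1.92 -0.22  0.99  0.32]
5486 (array([ 489.6, -174.8]), array([213.2, 412.6]), 3.2)
```

View pics/w2.png

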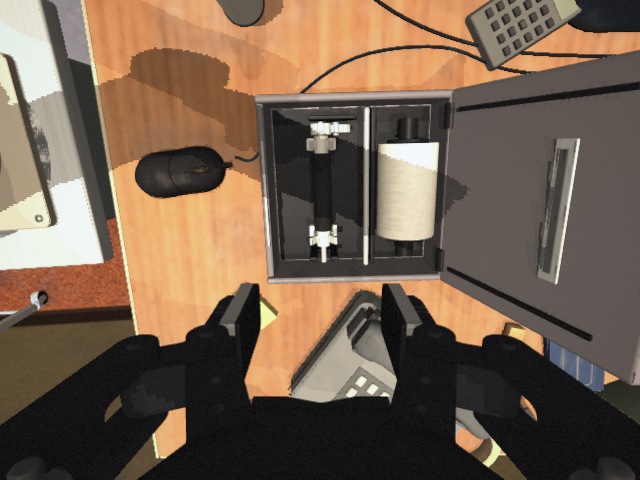

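The picture looks straight down into the bay. The worn roller runs along column 322 (rows 125-262, gear at the top, +y). The case corners are near (257,96), (450,92), (443,281) and (270,281). The clips are at rows 143 and 237.

```bash
cat > fit.py <<'E'
from h import *
import sys
D=np.load("w2.npz");P=D["P"][88:285,250:456].reshape(-1,3)
r=P[abs(P[:,2]-84)<2.5];print(len(r),rect(r))
q=r[(r[:,1]>-170)&(r[:,1]<10)]
f=q[q[:,0]<420];print("front wall",rect(f),"z",np.median(f[:,2]))
Q=D["P"][150:232,305:340].reshape(-1,3);t=Q[(Q[:,2]>68)&(Q[:,2]<80)]
print("rubber",rect(t),t[:,2].max());k=np.polyfit(t[:,1],t[:,0],1);print(k,np.degrees(np.arctan(k[0])))
# shaft/gear extents
Q=D["P"][110:270,310:355].reshape(-1,3);t=Q[(Q[:,2]>62)&(Q[:,2]<80)];print(t[:,1].min(),t[:,1].max())
G=D["P"][115:135,305:355].reshape(-1,3);G=G[(G[:,2]>60)&(G[:,2]<82)];print("gear",G.mean(0),G.min(0),G.max(0))
E
python3 fit.py
```

```text
4265 (array([483.8, -76.6]), array([199.4, 195.6]), 87.6)
front wall (array([388.5, -96.7]), array([ 36.6, 153.3]), 10.1) z 83.45099650845845
rubber (array([450.9, -74.6]), array([88.6, 19.2]), 87.6) 78.22516075605853
[3.78850652e-02 4.53561460e+02] 2.1696167394373806
-168.64486715883103 5.282425027090952
gear [459.66221554  -4.27205741  67.10544578] [441.07424657 -14.49041705  60.03539487] [489.41244472   5.38216412  77.47995842]
```

Call:
{"api": "step_arm", "payload": {
  "plan": [
    {"dx": 0.038, "dy": 0.005, "dz": 0.05, "ax": 0, "ay": 0, "az": -0.012, "gripper": 0.43},
    {"dx": 0, "dy": 0, "dz": 0.12, "ax": 0, "ay": 0, "az": 0, "gripper": 0.43},
    {"dx": 0, "dy": 0, "dz": 0.14, "ax": 0, "ay": 0, "az": 0, "gripper": 0.43},
    {"dx": 0, "dy": 0, "dz": 0.14, "ax": 0, "ay": 0, "az": 0, "gripper": 0.43},
    {"dx": 0, "dy": 0, "dz": 0.12, "ax": 0, "ay": 0, "az": 0, "gripper": 0.43},
    {"dx": 0, "dy": 0, "dz": 0.1, "ax": 0, "ay": 0, "az": 0, "gripper": 0.43},
    {"dx": 0, "dy": 0, "dz": 0, "ax": 0, "ay": 0, "az": 0, "gripper": 0.43}
  ]
}}

```text
clock: 3.95
eef_pos: [449.0, -70.7, 134.8]
tool_rot: [-3.137, -0.001, 1.525]
force: [-0.2, -0.4, -0.3]
width: 36.4
gripper_force: 0.0
```

```bash
python3 - <<'E'
from h import *
from cell import ctrl
s,d,P=wrist(ctrl,"w3");print(s["eef_pos"],s["tool_rot"],s["width"])
D=np.load("w2.npz");b=D["P"][150:220,362:371].reshape(-1,3);print("bar",np.median(b,0),b.min(0),b.max(0))
r=P.reshape(-1,3);r=r[(r[:,2]>68)&(r[:,2]<80)&(abs(r[:,0]-450)<13)&(abs(r[:,1]+75)<50)];print(rect(r),np.median(r,0))
togo(s,[450.5,-75,69])
E
```

```text
[449.03993445 -70.70026277 134.84889952] [-3.13681175e+00 -8.54059130e-04  1.52530302e+00] 36.36670833414432
bar [nan nan nan] [nan nan nan] [nan nan nan]
(array([450., -75.]), array([100.1,  25.3]), 89.6) [450.72847224 -70.32824468  74.14644129]
togo mm [-4.3  2.  65.8] units [-0.014  0.007  0.219]
```

View pics/w3.png

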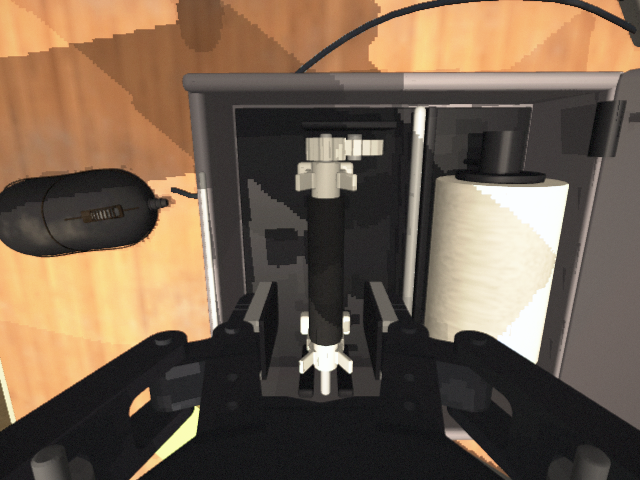

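The fingers straddle the roller (centre col 326) with room to the bar at col 412. I descend and grip.

Call:
{"api": "step_arm", "payload": {
  "plan": [
    {"dx": -0.014, "dy": 0.006, "dz": 0.05, "ax": 0, "ay": 0, "az": 0, "gripper": 0.43},
    {"dx": 0, "dy": 0, "dz": 0.08, "ax": 0, "ay": 0, "az": 0, "gripper": 0.43},
    {"dx": 0, "dy": 0, "dz": 0.06, "ax": 0, "ay": 0, "az": 0, "gripper": 0.43},
    {"dx": 0, "dy": 0, "dz": 0.03, "ax": 0, "ay": 0, "az": 0, "gripper": 0.43},
    {"dx": 0, "dy": 0, "dz": 0, "ax": 0, "ay": 0, "az": 0, "gripper": 0.43},
    {"dx": 0, "dy": 0, "dz": 0, "ax": 0, "ay": 0, "az": 0, "gripper": 0.1},
    {"dx": 0, "dy": 0, "dz": 0, "ax": 0, "ay": 0, "az": 0, "gripper": 0.1},
    {"dx": 0, "dy": 0, "dz": 0, "ax": 0, "ay": 0, "az": 0, "gripper": 0.1}
  ]
}}

```text
clock: 5.0
eef_pos: [452.6, -76.0, 70.9]
tool_rot: [3.14, 0.0, 1.525]
force: [-1.7, -0.6, 7.5]
width: 17.6
gripper_force: 58.7
```

Call:
{"api": "step_arm", "payload": {
  "plan": [
    {"dx": 0, "dy": 0, "dz": -0.03, "ax": 0, "ay": 0, "az": 0, "gripper": 0.1},
    {"dx": 0, "dy": 0, "dz": -0.04, "ax": 0, "ay": 0, "az": 0, "gripper": 0.1},
    {"dx": 0, "dy": 0, "dz": -0.05, "ax": 0, "ay": 0, "az": 0, "gripper": 0.1},
    {"dx": 0, "dy": 0, "dz": -0.08, "ax": 0, "ay": 0, "az": 0, "gripper": 0.1},
    {"dx": 0, "dy": 0, "dz": -0.12, "ax": 0, "ay": 0, "az": 0, "gripper": 0.1},
    {"dx": 0, "dy": 0, "dz": -0.15, "ax": 0, "ay": 0, "az": -0.043, "gripper": 0.1},
    {"dx": 0, "dy": 0, "dz": -0.15, "ax": 0, "ay": 0, "az": -0.043, "gripper": 0.1},
    {"dx": 0, "dy": 0, "dz": -0.15, "ax": 0, "ay": 0, "az": -0.043, "gripper": 0.1},
    {"dx": 0, "dy": 0, "dz": 0, "ax": 0, "ay": 0, "az": 0, "gripper": 0.1}
  ]
}}

```text
clock: 6.12
eef_pos: [454.1, -76.6, 305.1]
tool_rot: [3.133, 0.001, 1.728]
force: [0.4, -0.2, -1.0]
width: 18.0
gripper_force: 59.7
```

```bash
python3 - <<'E'
from h import *
from cell import ctrl
s,d,P=wrist(ctrl,"w4")
togo(s,[360,338,s["eef_pos"][2]]);print(s["eef_pos"],s["tool_rot"],s["width"])
T=pose(s)@d["T_tool_cam"]; L=(P-s["eef_pos"])@pose(s)[:3,:3] # tool frame
r=L[np.isfinite(L[...,0])&(L[...,2]>-15)&(L[...,2]<30)&(abs(L[...,1])<12)&(abs(L[...,0])<100)];print(len(r),rect(r),r.min(0),r.max(0))
E
```

```text
togo mm [424.2 -28.2  -0.7] units [ 1.414 -0.094 -0.002]
[454.13243264 -76.55920057 305.09747265] [3.13327170e+00 1.15871820e-03 1.72779766e+00] 18.017210697739525
15343 (array([19.6, -0. ]), array([ 24. , 110.1]), 89.9) [-35.43300039 -11.99713076 -14.99584265] [74.68699428 11.99407815 18.25745671]
```

View pics/w4.png

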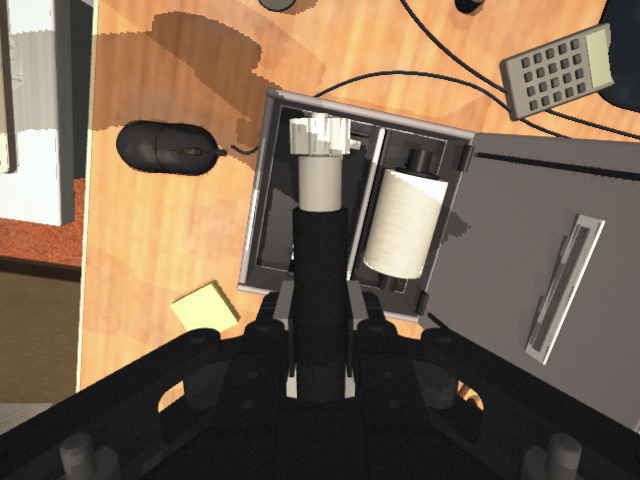

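The worn roller is held, with its gear at (322,135) pointing along tool +x. Now to the carton.

Call:
{"api": "step_arm", "payload": {
  "plan": [
    {"dx": 0.1, "dy": -0.008, "dz": 0, "ax": 0, "ay": 0, "az": 0, "gripper": 0.1},
    {"dx": 0.15, "dy": -0.01, "dz": 0, "ax": 0, "ay": 0, "az": 0, "gripper": 0.1},
    {"dx": 0.15, "dy": -0.01, "dz": 0, "ax": 0, "ay": 0, "az": 0, "gripper": 0.1},
    {"dx": 0.15, "dy": -0.01, "dz": 0, "ax": 0, "ay": 0, "az": 0, "gripper": 0.1},
    {"dx": 0.15, "dy": -0.01, "dz": 0, "ax": 0, "ay": 0, "az": 0, "gripper": 0.1},
    {"dx": 0.15, "dy": -0.01, "dz": 0, "ax": 0, "ay": 0, "az": 0, "gripper": 0.1},
    {"dx": 0.15, "dy": -0.01, "dz": 0, "ax": 0, "ay": 0, "az": 0, "gripper": 0.1},
    {"dx": 0.15, "dy": -0.01, "dz": 0, "ax": 0, "ay": 0, "az": 0, "gripper": 0.1},
    {"dx": 0.15, "dy": -0.01, "dz": 0, "ax": 0, "ay": 0, "az": 0, "gripper": 0.1},
    {"dx": 0.11, "dy": -0.006, "dz": 0.05, "ax": 0, "ay": 0, "az": 0, "gripper": 0.1},
    {"dx": 0, "dy": 0, "dz": 0.15, "ax": 0, "ay": 0, "az": 0, "gripper": 0.1},
    {"dx": 0, "dy": 0, "dz": 0.15, "ax": 0, "ay": 0, "az": 0, "gripper": 0.1},
    {"dx": 0, "dy": 0, "dz": 0.1, "ax": 0, "ay": 0, "az": 0, "gripper": 0.1},
    {"dx": 0, "dy": 0, "dz": 0, "ax": 0, "ay": 0, "az": 0, "gripper": 0.1}
  ]
}}

```text
clock: 7.92
eef_pos: [356.4, 335.5, 163.8]
tool_rot: [-3.136, 0.005, 1.727]
force: [0.4, -0.5, -0.5]
width: 18.2
gripper_force: 59.7
```

```bash
python3 - <<'E'
from h import *
from cell import ctrl
s,d,P=wrist(ctrl,"w5");print(s["eef_pos"],s["tool_rot"],s["width"])
r=P.reshape(-1,3);m=(abs(r[:,0]-360)<80)&(abs(r[:,1]-338)<130)
q=r[m&(abs(r[:,2]-30)<3)];print("rim",len(q),rect(q),q.min(0),q.max(0))
q=r[m&(abs(r[:,2]-38)<3)];print("flap",len(q),np.median(q,0),q.max(0))
D=np.load("scene0.npz");p=cloud(D)[290:385,225:340].reshape(-1,3);q=p[(abs(p[:,2]-30)<2)];print(rect(q))
togo(s,[360,338,29])
E
```

```text
[356.40009242 335.54905685 163.75635564] [-3.13582777  0.00460691  1.7266544 ] 18.2154009013375
rim 3280 (array([359.2, 349.1]), array([102.5, 175.4]), 9.5) [295.66910788 270.97612548  27.00541171] [423.64296854 442.63837698  32.99754963]
flap 2098 [343.76979454 438.77828578  38.02533098] [390.05007593 449.98886841  40.99451584]
(array([355.1, 365. ]), array([106.5, 269.2]), 9.4)
togo mm [  2.5   4.7 134.7] units [0.008 0.016 0.449]
```

Call:
{"api": "step_arm", "payload": {
  "plan": [
    {"dx": 0.008, "dy": 0.014, "dz": 0.12, "ax": 0, "ay": 0, "az": 0, "gripper": 0.1},
    {"dx": 0, "dy": 0, "dz": 0.15, "ax": 0, "ay": 0, "az": 0, "gripper": 0.1},
    {"dx": 0, "dy": 0, "dz": 0.12, "ax": 0, "ay": 0, "az": 0, "gripper": 0.1},
    {"dx": 0, "dy": 0, "dz": 0.055, "ax": 0, "ay": 0, "az": 0, "gripper": 0.1},
    {"dx": 0, "dy": 0, "dz": 0, "ax": 0, "ay": 0, "az": 0, "gripper": 0.1},
    {"dx": 0, "dy": 0, "dz": 0, "ax": 0, "ay": 0, "az": 0, "gripper": 0.1}
  ]
}}

```text
clock: 8.72
eef_pos: [363.0, 341.2, 34.2]
tool_rot: [3.14, -0.001, 1.728]
force: [0.5, 0.2, -0.5]
width: 18.0
gripper_force: 59.7
```

Call:
{"api": "step_arm", "payload": {
  "plan": [
    {"dx": -0.005, "dy": -0.005, "dz": 0.018, "ax": 0, "ay": 0, "az": 0, "gripper": 0.1},
    {"dx": 0, "dy": 0, "dz": 0, "ax": 0, "ay": 0, "az": 0, "gripper": 0.1},
    {"dx": 0, "dy": 0, "dz": 0, "ax": 0, "ay": 0, "az": 0, "gripper": 0.45},
    {"dx": 0, "dy": 0, "dz": 0, "ax": 0, "ay": 0, "az": 0, "gripper": 0.45},
    {"dx": 0, "dy": 0, "dz": 0, "ax": 0, "ay": 0, "az": 0, "gripper": 0.45},
    {"dx": 0, "dy": 0, "dz": -0.06, "ax": 0, "ay": 0, "az": 0, "gripper": 0.45},
    {"dx": 0, "dy": 0, "dz": -0.12, "ax": 0, "ay": 0, "az": 0, "gripper": 0.45},
    {"dx": 0, "dy": 0, "dz": -0.06, "ax": 0, "ay": 0, "az": -0.11, "gripper": 0.45},
    {"dx": 0, "dy": 0, "dz": -0.06, "ax": 0, "ay": 0, "az": -0.11, "gripper": 0.45},
    {"dx": 0, "dy": 0, "dz": -0.06, "ax": 0, "ay": 0, "az": -0.11, "gripper": 0.45},
    {"dx": 0, "dy": 0, "dz": -0.06, "ax": 0, "ay": 0, "az": -0.11, "gripper": 0.45},
    {"dx": 0, "dy": 0, "dz": -0.06, "ax": 0, "ay": 0, "az": -0.11, "gripper": 0.45},
    {"dx": 0, "dy": 0, "dz": -0.06, "ax": 0, "ay": 0, "az": -0.11, "gripper": 0.45},
    {"dx": 0, "dy": 0, "dz": -0.06, "ax": 0, "ay": 0, "az": -0.11, "gripper": 0.45},
    {"dx": -0.15, "dy": -0.055, "dz": 0, "ax": 0, "ay": 0, "az": 0, "gripper": 0.45},
    {"dx": -0.15, "dy": -0.055, "dz": 0, "ax": 0, "ay": 0, "az": 0, "gripper": 0.45},
    {"dx": -0.15, "dy": -0.055, "dz": 0, "ax": 0, "ay": 0, "az": 0, "gripper": 0.45},
    {"dx": -0.15, "dy": -0.055, "dz": 0, "ax": 0, "ay": 0, "az": 0, "gripper": 0.45},
    {"dx": -0.15, "dy": -0.055, "dz": 0, "ax": 0, "ay": 0, "az": 0, "gripper": 0.45},
    {"dx": 0, "dy": 0, "dz": 0, "ax": 0, "ay": 0, "az": 0, "gripper": 0.45}
  ]
}}

```text
clock: 11.22
eef_pos: [567.7, 208.0, 207.1]
tool_rot: [-3.14, 0.003, 2.93]
force: [-1.5, -0.4, 0.0]
width: 38.5
gripper_force: 0.0
```

```bash
python3 - <<'E'
from h import *
from cell import ctrl
s,d,P=wrist(ctrl,"w6");print(s["eef_pos"],s["tool_rot"],s["width"],s["clock"])
m=(P[...,2]>8)&(P[...,2]<24)&(abs(P[...,0]-565)<95)&(abs(P[...,1]-213)<45)
n,l,st,c=cv2.connectedComponentsWithStats(m.astype(np.uint8))
for i in range(1,n):
    if st[i,4]>150: q=P[l==i];k=np.polyfit(q[:,0],q[:,1],1);print(st[i],rect(q),q.min(0),q.max(0),np.degrees(np.arctan(k[0])))
cv2.imwrite("pics/mix.png",np.hstack([cv2.resize(cv2.imread("pics/w6.png"),(400,300)),cv2.resize(ctrl.get_image("scene")["color"][220:400,210:450,::-1],(400,300))]))
E
```

```text
[567.73217151 207.98271024 207.10609041] [-3.13986759e+00  2.70531945e-03  2.93016032e+00] 38.50194741298222 11.225
[ 314  126   24  169 3169] (array([566.3, 212.2]), array([ 19.6, 153.3]), 78.6) [490.6874776 195.0009338   8.3977879] [641.84007495 236.25015959  22.37294294] -11.15889483470603
```

View pics/mix.png

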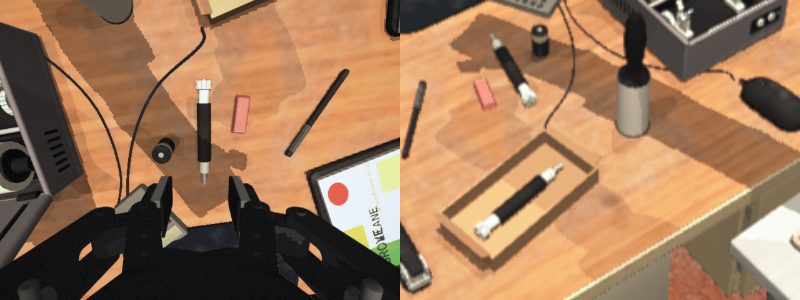

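The left view shows the new roller at (204,130) with its gear at the top, the battery at (163,150) and the eraser at (241,113). The right view shows the worn roller lying inside the carton. I descend and grip.

Call:
{"api": "step_arm", "payload": {
  "plan": [
    {"dx": 0.008, "dy": 0.013, "dz": 0.08, "ax": 0, "ay": 0, "az": -0.008, "gripper": 0.38},
    {"dx": 0, "dy": 0, "dz": 0.14, "ax": 0, "ay": 0, "az": 0, "gripper": 0.38},
    {"dx": 0, "dy": 0, "dz": 0.14, "ax": 0, "ay": 0, "az": 0, "gripper": 0.38},
    {"dx": 0, "dy": 0, "dz": 0.08, "ax": 0, "ay": 0, "az": 0, "gripper": 0.38},
    {"dx": 0, "dy": 0, "dz": 0, "ax": 0, "ay": 0, "az": 0, "gripper": 0.38},
    {"dx": 0, "dy": 0, "dz": 0, "ax": 0, "ay": 0, "az": 0, "gripper": 0.38}
  ]
}}

```text
clock: 12.08
eef_pos: [562.8, 217.8, 76.5]
tool_rot: [3.14, 0.001, 2.951]
force: [-0.1, -0.3, 0.9]
width: 32.5
gripper_force: 0.0
```

```bash
python3 - <<'E'
from h import *
from cell import ctrl
s,d,P=wrist(ctrl,"w7");print(s["eef_pos"],s["tool_rot"],s["width"],s["clock"])
L=(P-s["eef_pos"])@pose(s)[:3,:3]
q=L[(P[...,2]>12)&(P[...,2]<23)&(abs(L[...,1])<14)&(L[...,0]>14)&(L[...,0]<90)];print(rect(q),q.min(0),q.max(0))
togo(s,[566.3,212.2,26])
E
```

```text
[562.82369086 217.76175049  76.46910819] [3.14047631e+00 7.90716752e-04 2.95103925e+00] 32.495478754117116 12.075
(array([43. , -4.2]), array([58.1, 19.5]), 0.2) [ 14.00673812 -13.97146503  54.92834687] [72.05768838  5.68054955 64.44522806]
togo mm [-4.4 -4.9 50.5] units [-0.015 -0.016  0.168]
```

Call:
{"api": "step_arm", "payload": {
  "plan": [
    {"dx": -0.015, "dy": -0.015, "dz": 0, "ax": 0, "ay": 0, "az": 0, "gripper": 0.38},
    {"dx": 0, "dy": 0, "dz": 0.06, "ax": 0, "ay": 0, "az": 0, "gripper": 0.38},
    {"dx": 0, "dy": 0, "dz": 0.07, "ax": 0, "ay": 0, "az": 0, "gripper": 0.38},
    {"dx": 0, "dy": 0, "dz": 0.035, "ax": 0, "ay": 0, "az": 0, "gripper": 0.38},
    {"dx": 0, "dy": 0, "dz": 0, "ax": 0, "ay": 0, "az": 0, "gripper": 0.38},
    {"dx": 0, "dy": 0, "dz": 0, "ax": 0, "ay": 0, "az": 0, "gripper": 0.38}
  ]
}}

```text
clock: 12.88
eef_pos: [566.6, 211.5, 25.9]
tool_rot: [3.141, 0.0, 2.95]
force: [-0.2, -0.5, 0.3]
width: 32.1
gripper_force: 0.0
```

Call:
{"api": "step_arm", "payload": {
  "plan": [
    {"dx": 0, "dy": 0, "dz": 0, "ax": 0, "ay": 0, "az": 0, "gripper": 0.1},
    {"dx": 0, "dy": 0, "dz": 0, "ax": 0, "ay": 0, "az": 0, "gripper": 0.1},
    {"dx": 0, "dy": 0, "dz": 0, "ax": 0, "ay": 0, "az": 0, "gripper": 0.1},
    {"dx": 0, "dy": 0, "dz": -0.04, "ax": 0, "ay": 0, "az": 0, "gripper": 0.1},
    {"dx": 0, "dy": 0, "dz": -0.1, "ax": 0, "ay": 0, "az": 0, "gripper": 0.1},
    {"dx": 0, "dy": 0, "dz": -0.14, "ax": 0, "ay": 0, "az": 0, "gripper": 0.1},
    {"dx": 0, "dy": 0, "dz": -0.14, "ax": 0, "ay": 0, "az": 0, "gripper": 0.1},
    {"dx": 0, "dy": 0, "dz": -0.1, "ax": 0, "ay": 0, "az": 0.1, "gripper": 0.1},
    {"dx": 0, "dy": 0, "dz": -0.06, "ax": 0, "ay": 0, "az": 0.11, "gripper": 0.1},
    {"dx": 0, "dy": 0, "dz": 0, "ax": 0, "ay": 0, "az": 0.115, "gripper": 0.1},
    {"dx": 0, "dy": 0, "dz": 0, "ax": 0, "ay": 0, "az": 0.115, "gripper": 0.1},
    {"dx": 0, "dy": 0, "dz": 0, "ax": 0, "ay": 0, "az": 0.115, "gripper": 0.1},
    {"dx": 0, "dy": 0, "dz": 0, "ax": 0, "ay": 0, "az": 0.115, "gripper": 0.1},
    {"dx": 0, "dy": 0, "dz": 0, "ax": 0, "ay": 0, "az": 0.115, "gripper": 0.1},
    {"dx": 0, "dy": 0, "dz": 0, "ax": 0, "ay": 0, "az": 0.115, "gripper": 0.1},
    {"dx": 0, "dy": 0, "dz": 0, "ax": 0, "ay": 0, "az": 0, "gripper": 0.1}
  ]
}}

```text
clock: 14.88
eef_pos: [566.0, 211.5, 200.1]
tool_rot: [-3.141, 0.0, 1.538]
force: [-0.2, -0.5, -1.2]
width: 17.5
gripper_force: 58.7
```

```bash
python3 - <<'E'
from h import *
from cell import ctrl
s,d,P=wrist(ctrl,"w8");print(s["eef_pos"],s["tool_rot"],s["width"],s["clock"])
R=pose(s)[:3,:3]
for n in ("w4","w8"):
    D=np.load(n+".npz");X=D["range_z"].astype(float);v,u=np.mgrid[:480,:640]
    C=np.stack([(u-D["cx"])/D["fx"]*X,(v-D["cy"])/D["fy"]*X,X],-1)@D["T_tool_cam"][:3,:3].T+D["T_tool_cam"][:3,3];C[X==0]=np.nan
    q=C[(abs(C[...,1])<13)&(C[...,0]>35)&(C[...,0]<90)&(C[...,2]>-15)&(C[...,2]<30)]
    k=np.polyfit(q[:,0],q[:,1],1);print(n,rect(q),q.min(0),q.max(0),"axis deg",np.degrees(np.arctan(k[0])))
    for a,b in((20,38),(45,58),(60,74)):
        t=q if a>=35 else C[(abs(C[...,1])<8)&(C[...,0]>a)&(C[...,0]<b)&(C[...,2]>-15)&(C[...,2]<30)]
        t=t[(t[:,0]>a)&(t[:,0]<b)];print(a,b,"top tool z",np.percentile(t[:,2],5).round(2),"y",t[:,1].min().round(1),t[:,1].max().round(1))
    col=D["color"].astype(int).sum(-1);c=C[:,:,0]; m=(abs(C[...,1])<3)&(C[...,2]<30)&(C[...,0]>25)&(C[...,0]<90)
    print("white starts x",np.sort(c[m&(col>330)])[:5].round(1),"end",np.nanmax(c[m]))
togo(s,[452.6,-76,200])
E
```

```text
[565.98153168 211.45566958 200.0878696 ] [-3.14117019e+00  2.84281546e-04  1.53804182e+00] 17.52505775361816 14.875
w4 (array([54.9, -1.2]), array([20. , 39.7]), 89.7) [ 35.00572747 -11.25543981  -6.62730963] [74.68699428  8.87780108  8.9743761 ] axis deg -0.24162357264931936
20 38 top tool z -5.03 y -8.0 8.0
45 58 top tool z -2.6 y -8.6 6.3
60 74 top tool z -4.95 y -11.3 8.7
white starts x [42.7 42.8 42.9 42.9 42.9] end 74.55190879824504
w8 (array([55.1, -0.5]), array([40.2, 20.2]), 0.1) [ 35.00139918 -10.60307037   4.90329086] [75.2093387   9.60938908 22.35597487] axis deg 0.11318036711235684
20 38 top tool z 6.26 y -8.0 8.0
45 58 top tool z 8.77 y -8.0 6.9
60 74 top tool z 6.44 y -10.6 9.6
white starts x [43.3 43.3 43.4 43.4 43.5] end 75.20933870231407
togo mm [-2.910e+02 -1.039e+02  2.000e-01] units [-0.97  -0.346  0.001]
```

View pics/w8.png

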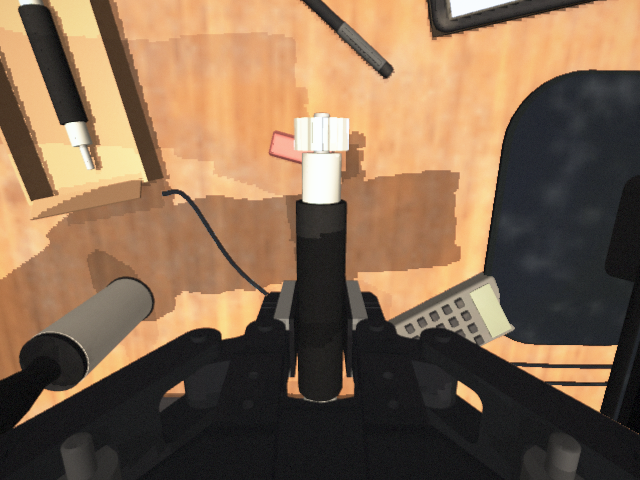

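The new roller is held straight with its gear at (322,133). The worn roller is visible in the carton at the upper left, and the lint roller is still standing. Now over the seat.

Call:
{"api": "step_arm", "payload": {
  "plan": [
    {"dx": -0.08, "dy": -0.03, "dz": 0, "ax": 0, "ay": 0, "az": 0, "gripper": 0.1},
    {"dx": -0.15, "dy": -0.053, "dz": 0, "ax": 0, "ay": 0, "az": 0, "gripper": 0.1},
    {"dx": -0.15, "dy": -0.053, "dz": 0, "ax": 0, "ay": 0, "az": 0, "gripper": 0.1},
    {"dx": -0.15, "dy": -0.053, "dz": 0, "ax": 0, "ay": 0, "az": 0, "gripper": 0.1},
    {"dx": -0.15, "dy": -0.053, "dz": 0, "ax": 0, "ay": 0, "az": 0, "gripper": 0.1},
    {"dx": -0.15, "dy": -0.053, "dz": 0, "ax": 0, "ay": 0, "az": 0, "gripper": 0.1},
    {"dx": -0.1, "dy": -0.035, "dz": 0, "ax": 0, "ay": 0, "az": 0.005, "gripper": 0.1},
    {"dx": -0.04, "dy": -0.016, "dz": 0, "ax": 0, "ay": 0, "az": 0, "gripper": 0.1},
    {"dx": 0, "dy": 0, "dz": 0.1, "ax": 0, "ay": 0, "az": 0, "gripper": 0.1},
    {"dx": 0, "dy": 0, "dz": 0.12, "ax": 0, "ay": 0, "az": 0, "gripper": 0.1},
    {"dx": 0, "dy": 0, "dz": 0, "ax": 0, "ay": 0, "az": 0, "gripper": 0.1},
    {"dx": 0, "dy": 0, "dz": 0, "ax": 0, "ay": 0, "az": 0, "gripper": 0.1}
  ]
}}

```text
clock: 16.42
eef_pos: [453.2, -75.5, 134.7]
tool_rot: [3.141, -0.0, 1.53]
force: [0.2, -1.2, -0.4]
width: 17.7
gripper_force: 58.8
```

```bash
python3 - <<'E'
from h import *
from cell import ctrl
s,d,P=wrist(ctrl,"w9");print(s["eef_pos"],s["tool_rot"],s["width"],s["clock"])
togo(s,[452.0,-76.6,82.2])
E
```

```text
[453.21249515 -75.46654033 134.65315048] [ 3.14055086e+00 -2.48934537e-04  1.52963486e+00] 17.747149269901442 16.425
togo mm [-1.2 -1.2 52.5] units [-0.004 -0.004  0.175]
```

View pics/w9.png

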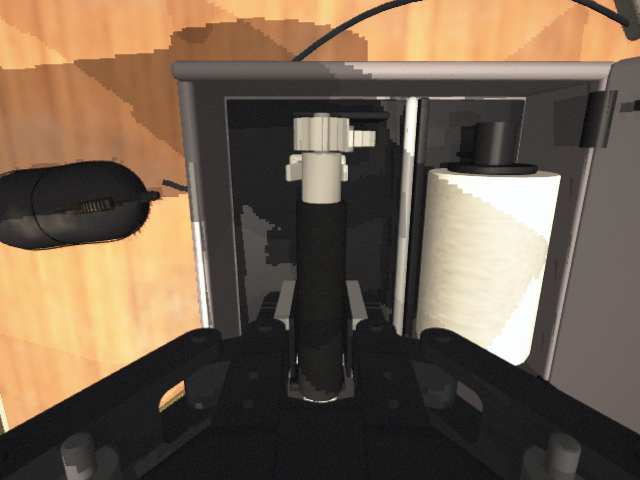

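The roller is centred above the clip at (317,168), with its gear on the drive-gear side (362,137). I press down.

Call:
{"api": "step_arm", "payload": {
  "plan": [
    {"dx": -0.004, "dy": -0.004, "dz": 0.04, "ax": 0, "ay": 0, "az": 0, "gripper": 0.1},
    {"dx": 0, "dy": 0, "dz": 0.06, "ax": 0, "ay": 0, "az": 0, "gripper": 0.1},
    {"dx": 0, "dy": 0, "dz": 0.03, "ax": 0, "ay": 0, "az": 0, "gripper": 0.1},
    {"dx": 0, "dy": 0, "dz": 0.02, "ax": 0, "ay": 0, "az": 0, "gripper": 0.1},
    {"dx": 0, "dy": 0, "dz": 0.02, "ax": 0, "ay": 0, "az": 0, "gripper": 0.1},
    {"dx": 0, "dy": 0, "dz": 0.006, "ax": 0, "ay": 0, "az": 0, "gripper": 0.1},
    {"dx": 0, "dy": 0, "dz": 0, "ax": 0, "ay": 0, "az": 0, "gripper": 0.1},
    {"dx": 0, "dy": 0, "dz": 0, "ax": 0, "ay": 0, "az": 0, "gripper": 0.1}
  ]
}}

```text
clock: 17.48
eef_pos: [451.3, -77.0, 82.1]
tool_rot: [3.141, -0.001, 1.528]
force: [-2.8, 0.2, 13.5]
width: 17.7
gripper_force: 60.7
```

Call:
{"api": "step_arm", "payload": {
  "plan": [
    {"dx": 0, "dy": 0, "dz": 0.007, "ax": 0, "ay": 0, "az": 0, "gripper": 0.1},
    {"dx": 0, "dy": 0, "dz": 0, "ax": 0, "ay": 0, "az": 0, "gripper": 0.1},
    {"dx": 0, "dy": 0, "dz": 0, "ax": 0, "ay": 0, "az": 0, "gripper": 0.1}
  ]
}}

```text
clock: 17.85
eef_pos: [451.3, -77.1, 81.8]
tool_rot: [3.139, -0.001, 1.528]
force: [-6.6, 1.2, 36.4]
width: 17.6
gripper_force: 63.2
```

A stiff stop at the expected height. I release, rise and check.

Call:
{"api": "step_arm", "payload": {
  "plan": [
    {"dx": 0, "dy": 0, "dz": -0.008, "ax": 0, "ay": 0, "az": 0, "gripper": 0.1},
    {"dx": 0, "dy": 0, "dz": 0, "ax": 0, "ay": 0, "az": 0, "gripper": 0.42},
    {"dx": 0, "dy": 0, "dz": 0, "ax": 0, "ay": 0, "az": 0, "gripper": 0.42},
    {"dx": 0, "dy": 0, "dz": 0, "ax": 0, "ay": 0, "az": 0, "gripper": 0.42},
    {"dx": 0, "dy": 0, "dz": -0.05, "ax": 0, "ay": 0, "az": 0, "gripper": 0.42},
    {"dx": 0, "dy": 0, "dz": -0.12, "ax": 0, "ay": 0, "az": 0, "gripper": 0.42},
    {"dx": 0, "dy": 0, "dz": -0.12, "ax": 0, "ay": 0, "az": 0, "gripper": 0.42},
    {"dx": 0, "dy": 0, "dz": -0.15, "ax": 0, "ay": 0, "az": 0, "gripper": 0.42},
    {"dx": -0.05, "dy": 0, "dz": -0.15, "ax": 0, "ay": 0, "az": 0, "gripper": 0.42},
    {"dx": -0.1, "dy": 0, "dz": -0.15, "ax": 0, "ay": 0, "az": 0, "gripper": 0.42},
    {"dx": 0, "dy": 0, "dz": 0, "ax": 0, "ay": 0, "az": 0, "gripper": 0.42},
    {"dx": 0, "dy": 0, "dz": 0, "ax": 0, "ay": 0, "az": 0, "gripper": 0.42}
  ]
}}

```text
clock: 19.35
eef_pos: [448.8, -121.2, 302.7]
tool_rot: [-3.14, -0.001, 1.528]
force: [-0.4, 0.6, 0.4]
width: 35.9
gripper_force: 0.0
```

```bash
python3 - <<'E'
from h import *
from cell import ctrl
s,d,P=wrist(ctrl,"w10");print(s["eef_pos"],s["tool_rot"],s["width"],s["clock"])
M=np.array([[np.cos(a:=np.radians(-2.6)),-np.sin(a)],[np.sin(a),np.cos(a)]])
for n in ("w2","w10"):
    D=np.load(n+".npz");Q=D["P"].copy();Q[...,:2]=(Q[...,:2]-[484.5,-76.8])@M
    Q=Q.reshape(-1,3);c=D["color"].reshape(-1,3).astype(int).sum(1)
    for y0,y1 in((-75,-68),(-62,-56),(-45,-43),(-38,-20),(-10,10),(20,38),(43,45),(60,73)):
        t=Q[(Q[:,1]>y0)&(Q[:,1]<y1)&(abs(Q[:,0]+34)<6)&(Q[:,2]>55)&(Q[:,2]<95)]
        print(n,y0,y1,len(t),(np.percentile(t[:,2],[50,90]).round(1),t[t[:,2]>np.percentile(t[:,2],80)][:,0].mean().round(1)) if len(t) else "")
d=ctrl.get_image("side");P=cloud(d)[120:245,245:350].reshape(-1,3)
k=P[(P[:,2]>150)&(P[:,2]<320)&(P[:,0]>560)&(P[:,0]<680)&(abs(P[:,1]+78)<130)]
for z in (160,200,240,270,285,298): q=k[abs(k[:,2]-z)<8];print(z,q.min(0).round(),q.max(0).round(),len(q),np.polyfit(q[:,1],q[:,0],1).round(3))
E
```

```text
[ 448.75785036 -121.21684828  302.65577898] [-3.14024241e+00 -9.32381467e-04  1.52830304e+00] 35.92539617496138 19.35
w2 -75 -68 31 (array([68.1, 69.2]), np.float64(-33.8))
w2 -62 -56 43 (array([72.4, 73.2]), np.float64(-34.5))
w2 -45 -43 20 (array([72.2, 73. ]), np.float64(-35.8))
w2 -38 -20 174 (array([75. , 76.1]), np.float64(-33.8))
w2 -10 10 209 (array([74.9, 75.9]), np.float64(-33.7))
w2 20 38 212 (array([75. , 76.2]), np.float64(-34.4))
w2 43 45 22 (array([72. , 73.4]), np.float64(-34.7))
w2 60 73 151 (array([74.3, 75.8]), np.float64(-34.5))
w10 -75 -68 40 (array([68.1, 68.9]), np.float64(-33.8))
w10 -62 -56 54 (array([72.2, 73.7]), np.float64(-33.4))
w10 -45 -43 25 (array([72.2, 73.1]), np.float64(-34.1))
w10 -38 -20 218 (array([75. , 76.2]), np.float64(-33.3))
w10 -10 10 254 (array([75.1, 76.3]), np.float64(-33.6))
w10 20 38 241 (array([75.1, 76. ]), np.float64(-33.3))
w10 43 45 25 (array([72.5, 73.3]), np.float64(-33.4))
w10 60 73 190 (array([74.2, 76. ]), np.float64(-33.8))
160 [ 594. -180.  152.] [621.  22. 168.] 127 [5.60000e-02 6.08203e+02]
200 [ 610. -184.  192.] [633.  21. 208.] 109 [6.20000e-02 6.21414e+02]
240 [ 622. -179.  232.] [647.  20. 248.] 135 [5.90000e-02 6.35408e+02]
270 [ 633. -184.  262.] [654.  24. 278.] 153 [4.30000e-02 6.46023e+02]
285 [ 644. -115.  277.] [658. -49. 293.] 54 [5.30000e-02 6.53871e+02]
298 [ 647. -103.  290.] [656. -55. 294.] 17 [-8.00000e-03  6.51203e+02]
```

View pics/w10.png

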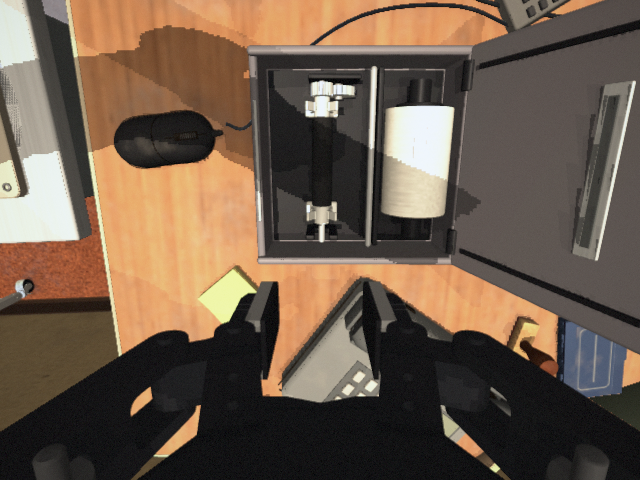

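The top heights along the new roller match those of the worn one to within 0.5 mm at both ends, so it is fully home with its gear on the drive gear's side. Before closing the cover I check for obstacles behind it.

```bash
python3 - <<'E'
from h import *
from cell import ctrl
for n in ("scene","side"):
    d=ctrl.get_image(n);P=cloud(d).reshape(-1,3)
    q=P[(P[:,0]>665)&(P[:,0]<850)&(P[:,1]>-200)&(P[:,1]<60)&(P[:,2]>60)]
    print(n,len(q),q.min(0).round() if len(q) else "",q.max(0).round() if len(q) else "")
    q=P[(P[:,0]>560)&(P[:,0]<665)&(P[:,1]>-120)&(P[:,1]<-40)&(P[:,2]>100)&(P[:,2]<330)]
    for z in range(120,320,20):
        t=q[abs(q[:,2]-z)<6];
        if len(t): print(z,np.percentile(t[:,0],[5,50,95]).round(),t[:,2].max().round())
s=ctrl.read_state();print(s["clock"]);togo(s,[705,-84,345])
E
```

```text
scene 2524 [744. -13. 106.] [782.  60. 413.]
120 [586. 592. 596.] 126.0
140 [593. 598. 604.] 146.0
160 [599. 606. 612.] 166.0
180 [606. 612. 618.] 186.0
200 [612. 617. 622.] 206.0
220 [620. 626. 632.] 226.0
240 [627. 632. 637.] 246.0
260 [634. 640. 649.] 266.0
280 [643. 647. 654.] 286.0
side 854 [ 727. -179.   60.] [782.  60. 416.]
120 [585. 590. 592.] 126.0
140 [593. 596. 599.] 145.0
160 [601. 604. 608.] 166.0
180 [606. 609. 612.] 186.0
200 [612. 615. 618.] 205.0
220 [618. 623. 628.] 226.0
240 [627. 630. 634.] 246.0
260 [634. 638. 642.] 266.0
280 [644. 647. 653.] 286.0
19.55
togo mm [ 47.7 254.4 -43.5] units [ 0.159  0.848 -0.145]
```

Call:
{"api": "step_arm", "payload": {
  "plan": [
    {"dx": 0, "dy": 0, "dz": -0.08, "ax": 0, "ay": 0, "az": 0, "gripper": 0},
    {"dx": 0, "dy": 0, "dz": -0.08, "ax": 0, "ay": 0, "az": 0, "gripper": 0},
    {"dx": 0.02, "dy": 0.1, "dz": 0, "ax": 0, "ay": 0, "az": 0, "gripper": 0},
    {"dx": 0.02, "dy": 0.14, "dz": 0, "ax": 0, "ay": 0, "az": 0, "gripper": 0},
    {"dx": 0.02, "dy": 0.14, "dz": 0, "ax": 0, "ay": 0, "az": 0, "gripper": 0},
    {"dx": 0.02, "dy": 0.14, "dz": 0, "ax": 0, "ay": 0, "az": 0, "gripper": 0},
    {"dx": 0.02, "dy": 0.14, "dz": 0, "ax": 0, "ay": 0, "az": 0, "gripper": 0},
    {"dx": 0.02, "dy": 0.1, "dz": 0, "ax": 0, "ay": 0, "az": 0, "gripper": 0},
    {"dx": 0, "dy": 0.04, "dz": 0, "ax": 0, "ay": 0, "az": 0, "gripper": 0},
    {"dx": 0, "dy": 0, "dz": 0, "ax": 0, "ay": 0, "az": 0, "gripper": 0},
    {"dx": 0, "dy": 0, "dz": 0, "ax": 0, "ay": 0, "az": 0, "gripper": 0}
  ]
}}

```text
clock: 20.92
eef_pos: [689.9, -96.2, 350.7]
tool_rot: [-3.14, -0.0, 1.528]
force: [0.4, 0.1, -1.0]
width: 0.2
gripper_force: 0.0
```

Call:
{"api": "step_arm", "payload": {
  "plan": [
    {"dx": 0, "dy": 0, "dz": 0.06, "ax": 0, "ay": 0, "az": 0, "gripper": 0},
    {"dx": 0, "dy": 0, "dz": 0.08, "ax": 0, "ay": 0, "az": 0, "gripper": 0},
    {"dx": 0, "dy": 0, "dz": 0.05, "ax": 0, "ay": 0, "az": 0, "gripper": 0},
    {"dx": 0, "dy": -0.03, "dz": 0, "ax": 0, "ay": 0, "az": 0, "gripper": 0},
    {"dx": 0, "dy": -0.04, "dz": 0, "ax": 0, "ay": 0, "az": 0, "gripper": 0},
    {"dx": 0, "dy": -0.05, "dz": 0, "ax": 0, "ay": 0, "az": 0, "gripper": 0},
    {"dx": 0, "dy": -0.06, "dz": 0, "ax": 0, "ay": 0, "az": 0, "gripper": 0},
    {"dx": 0, "dy": -0.06, "dz": -0.01, "ax": 0, "ay": 0, "az": 0, "gripper": 0}
  ]
}}

```text
clock: 21.92
eef_pos: [618.1, -93.4, 298.8]
tool_rot: [3.139, 0.0, 1.528]
force: [0.4, 0.2, -0.8]
width: 0.2
gripper_force: 0.3
```

```bash
cat > cov.py <<'E'
from h import *
from cell import ctrl
s=ctrl.read_state();print(s["clock"],s["eef_pos"],s["force"])
d=ctrl.get_image("side");P=cloud(d).reshape(-1,3)
q=P[(P[:,0]>370)&(P[:,0]<670)&(((P[:,1]>0)&(P[:,1]<30))|((P[:,1]>-180)&(P[:,1]<-150)))&(P[:,2]>92)&(P[:,2]<330)]
for z in range(100,320,30):
    t=q[abs(q[:,2]-z)<6]
    if len(t): print(z,len(t),np.percentile(t[:,0],[5,50,95]).round())
E
python3 cov.py
```

```text
21.925 [618.14936795 -93.36667331 298.76840763] [ 0.37159869  0.20695011 -0.8418614 ]
100 19 [582. 586. 595.]
130 26 [576. 586. 595.]
160 27 [577. 587. 597.]
190 27 [579. 590. 600.]
220 29 [583. 593. 601.]
250 26 [584. 596. 602.]
280 33 [587. 595. 603.]
```

Call:
{"api": "step_arm", "payload": {
  "plan": [
    {"dx": 0, "dy": -0.06, "dz": 0, "ax": 0, "ay": 0, "az": 0, "gripper": 0},
    {"dx": 0, "dy": -0.06, "dz": 0, "ax": 0, "ay": 0, "az": 0, "gripper": 0},
    {"dx": 0, "dy": -0.06, "dz": 0, "ax": 0, "ay": 0, "az": 0, "gripper": 0},
    {"dx": 0, "dy": -0.06, "dz": 0, "ax": 0, "ay": 0, "az": 0, "gripper": 0},
    {"dx": 0, "dy": -0.06, "dz": 0.01, "ax": 0, "ay": 0, "az": 0, "gripper": 0},
    {"dx": 0, "dy": -0.06, "dz": 0.03, "ax": 0, "ay": 0, "az": 0, "gripper": 0},
    {"dx": 0, "dy": -0.05, "dz": 0.03, "ax": 0, "ay": 0, "az": 0, "gripper": 0},
    {"dx": 0, "dy": -0.05, "dz": 0.03, "ax": 0, "ay": 0, "az": 0, "gripper": 0}
  ]
}}

```text
clock: 22.98
eef_pos: [480.8, -87.5, 268.2]
tool_rot: [3.139, -0.0, 1.528]
force: [-0.2, 0.2, 0.2]
width: -0.0
gripper_force: 0.0
```

```bash
python3 cov.py
```

```text
22.975 [480.80061026 -87.48118636 268.19283586] [-0.21082145  0.17634321  0.17697253]
100 21 [576. 582. 589.]
130 23 [553. 558. 568.]
160 30 [531. 538. 546.]
190 31 [507. 516. 524.]
220 24 [483. 494. 500.]
250 26 [464. 472. 479.]
```

Call:
{"api": "step_arm", "payload": {
  "plan": [
    {"dx": 0, "dy": -0.04, "dz": 0.04, "ax": 0, "ay": 0, "az": 0, "gripper": 0},
    {"dx": 0, "dy": -0.04, "dz": 0.04, "ax": 0, "ay": 0, "az": 0, "gripper": 0},
    {"dx": 0, "dy": -0.03, "dz": 0.04, "ax": 0, "ay": 0, "az": 0, "gripper": 0},
    {"dx": 0, "dy": -0.03, "dz": 0.04, "ax": 0, "ay": 0, "az": 0, "gripper": 0},
    {"dx": 0, "dy": 0, "dz": -0.06, "ax": 0, "ay": 0, "az": 0, "gripper": 0},
    {"dx": 0, "dy": 0, "dz": -0.12, "ax": 0, "ay": 0, "az": 0, "gripper": 0},
    {"dx": 0, "dy": 0, "dz": -0.1, "ax": 0, "ay": 0, "az": 0, "gripper": 0},
    {"dx": 0, "dy": 0, "dz": 0, "ax": 0, "ay": 0, "az": 0, "gripper": 0},
    {"dx": 0, "dy": 0, "dz": 0, "ax": 0, "ay": 0, "az": 0, "gripper": 0},
    {"dx": 0, "dy": 0, "dz": 0, "ax": 0, "ay": 0, "az": 0, "gripper": 0},
    {"dx": 0, "dy": 0, "dz": 0, "ax": 0, "ay": 0, "az": 0, "gripper": 0},
    {"dx": 0, "dy": 0, "dz": 0, "ax": 0, "ay": 0, "az": 0, "gripper": 0},
    {"dx": 0, "dy": 0, "dz": 0, "ax": 0, "ay": 0, "az": 0, "gripper": 0},
    {"dx": 0, "dy": 0, "dz": 0, "ax": 0, "ay": 0, "az": 0, "gripper": 0},
    {"dx": 0, "dy": 0, "dz": 0, "ax": 0, "ay": 0, "az": 0, "gripper": 0},
    {"dx": 0, "dy": 0, "dz": 0, "ax": 0, "ay": 0, "az": 0, "gripper": 0},
    {"dx": 0, "dy": 0, "dz": 0, "ax": 0, "ay": 0, "az": 0, "gripper": 0},
    {"dx": 0, "dy": 0, "dz": 0, "ax": 0, "ay": 0, "az": 0, "gripper": 0},
    {"dx": 0, "dy": 0, "dz": 0, "ax": 0, "ay": 0, "az": 0, "gripper": 0},
    {"dx": 0, "dy": 0, "dz": 0, "ax": 0, "ay": 0, "az": 0, "gripper": 0}
  ]
}}

```text
clock: 25.52
eef_pos: [438.8, -85.5, 303.4]
tool_rot: [3.142, -0.0, 1.528]
force: [0.4, 0.3, -0.9]
width: 0.3
gripper_force: 0.0
```

```bash
python3 - <<'E'
from h import *
from cell import ctrl
print(ctrl.read_state()["eef_pos"],ctrl.read_state()["clock"])
d=ctrl.get_image("side");P=cloud(d).reshape(-1,3);s0=cloud(np.load("side0.npz")).reshape(-1,3)
q=P[(P[:,0]>380)&(P[:,0]<600)&(P[:,1]>-180)&(P[:,1]<30)&(P[:,2]>70)&(P[:,2]<260)]
for a in range(370,600,20):
    t=q[(q[:,0]>a)&(q[:,0]<a+20)]
    if len(t):print(a,len(t),np.percentile(t[:,2],[5,50,95]).round(1))
# bystanders now vs start
for n,c,r,lo in (("lint",(378,143),45,30),("battery",(572,160),22,15),("eraser",(547,273),32,5)):
    for Q in (s0,P):
        t=Q[(np.hypot(Q[:,0]-c[0],Q[:,1]-c[1])<r)&(Q[:,2]>lo)&(Q[:,2]<230)];print(n,len(t),t.mean(0).round(1),t[:,2].max().round())
E
```

```text
[438.83944549 -85.46793334 303.39311536] 25.525
370 55 [ 94.9  98.  102.2]
390 232 [ 78.   99.1 102.7]
410 244 [ 80.2  99.2 103. ]
430 258 [ 77.2  98.8 102.7]
450 252 [ 77.6  98.9 102.8]
470 252 [ 79.6  99.4 102.9]
490 248 [ 77.1  99.3 103.4]
510 255 [ 77.6  99.1 103. ]
530 251 [ 76.7  99.1 103. ]
550 240 [ 78.4  98.5 102.9]
570 143 [ 73.2  97.2 102.2]
lint 686 [375.7 147.2 116.4] 222.0
lint 687 [375.8 147.3 116.8] 219.0
battery 110 [571.8 159.7  36.6] 54.0
battery 112 [572.2 159.6  36.4] 51.0
eraser 129 [549.1 274.   11.1] 21.0
eraser 122 [548.6 273.7  11.4] 20.0
```

The cover lies level at about 99 mm, so it is shut. The lint roller, battery and eraser have not moved, and the arm is clear.

```bash
python3 -c "
from cell import ctrl
print(ctrl.finish_job())"
```

```text
the job is handed in; nothing more can be done
None
```

The job is done and handed in at about 25.5 s: worn roller in the carton, new roller fully home with its gear on the drive-gear side, cover closed. The lint roller, battery and eraser measured unmoved, but I did not re-measure the stapler, sticky pad and pen. I viewed 11 pictures, one over your limit of 10.

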